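Eject the grey concrete core and put it on the balance

ROBOT

A 6-joint arm with a two-finger parallel gripper is mounted at the origin on the work surface. World frame = base frame: x ahead of the robot, y to its left, z up, the work surface at z = 0. Lengths are in m, angles in rad, forces in N, time in s.
With the tool pointing down it reaches from about 0.3 to 0.75 m from the base axis. Payload 8.5 kg.
Tool frame: the origin (TCP) lies midway between the tips of the shut fingers; the grasp point (between the pads) lies env.tcp_to_grasp behind it (env.tcp_to_grasp is the distance from the TCP to the grasp point, in m); x points along the fingers, z is the direction in which the jaws open and shut, and the axes are right-handed (so a half turn about x gives the same grasp; the last joint's range is limited). The gripper opens to 88 mm and grips with 3 to 60 N. Pads are 18 mm wide; open, the fingers measure 123 mm over their backs; the gripper's body (75 mm by 187 mm) begins 45 mm behind the grasp point.
Start: joints at [-1.418, 0.381, 1.297, -0, 1.464, -0.215], TCP at [0.198, -0.513, 0.239] pointing down, gripper open.
Joint ranges: [-3.11, 3.11], [-0.89, 2.33], [0.22, 2.48], [-1.42, 4.56], [0.17, 2.85], [-2.88, 2.88]. Speed limits (rad/s): [2.39, 2.39, 3.14, 3.14, 3.14, 3.14].

INTERFACE

Orientations are given as a unit quaternion [w, x, y, z].
In Python, from rig import env gives the robot as it stands.
- The arm moves only by the tool move_arm, never from a script. Its argument "plan" is a list of rows, each a list of 3 entries, a list of its own where there are three numbers: the shift along the tool's x, y, z in m, then the turn about the tool's x in degrees, then the opening, from 0 (shut) to 1 (fully open). A call has 1 to 8 rows; each row shifts and turns the commanded pose from where the row before left it, along the tool's axes as they then stand; what a row does not reach is not made up. A row lasts 1/8 s, in which the tool goes at most 62.5 mm and 10.7 degrees, less where a joint would pass 70% of its speed; a pose out of reach is approached as far as the arm can. A call is refused whole if a number of a shift passes 0.0625 or a number of a turn 10.7, either way. A call with a gripper value outside its range is refused whole. The fingers move at their own pace and stop on an object; "grip_force" is the grip in N (left out, the last holds). Time passes only in rows, so rows that do not move let the fingers close. It gives the time, the measured TCP pose, the force and the opening at its end, in the units of the state.
- env.get_obs(): the state, without advancing time (a new reading comes with each control period).
- env.camera(name): name is "scene" or "side" or "wrist"; returns the picture (420x560x3 uint8, red, green, blue); there is no depth.
- env.camera_model(name): a dict with "K" (3x3 intrinsics, pixels), "pose" (4x4, takes a point from camera to world coordinates); the wrist camera has in their place "mount" (4x4, takes a point from camera to tool coordinates, whose origin is the TCP and whose axes are the tool frame's). Camera axes: x right, y down, z forward; pixel columns grow to the right and rows downward; lengths in m; the calibration is good to about 2 mm. A picture is of the moment at which its call begins: read the wrist's pose just before it. camera_model takes no time and is no camera call.
- env.sign_off(): hands the job in, once; it reports no verdict.
The state is a dict: "time_s": time; "joints": joint angles; "joint_vel": joint speeds; "effort": joint torques, N m; "tool_pos": TCP position; "orientation": TCP orientation; "wrist_force": force on the tool from outside, world axes, zero at the start; "wrist_torque": the same for the moment, N m; "width": finger opening in m.
Only numpy, scipy, OpenCV 4.12 (cv2) and the standard library are available. Lean on these libraries where they do the work, as an engineer would, in place of code of your own. Each camera call takes 0.05 s, during which the arm holds its last target. There are 200 camera calls.

TASK

In this concrete testing lab two drilled cores sit sunk in the pockets of two ejector blocks. Press the lever of the block that holds the grey core right down so that the core rises, then lift the core out and set it gently, standing upright, on the middle of the balance's round steel pan and let go. Leave the red core down in its own block.

Things in the scene. Friction and masses are not known exactly. Their poses are not given: they have to be found in the camera images.
- grey_core: Grey, dark-flecked concrete cylinder, 40 mm diameter, 50 mm tall, 0.15 kg, upright. Origin: centre of its underside, z up. Starts loose in the pocket (1.5 mm gap) of a fixed dark block 80 x 80 mm, 60 mm tall, its underside at 8 mm height, its top 2 mm below the block's top. With the lever right down its underside is at 40 mm and 30 mm of it stands clear of the block.
- grey_paddle (a point): Centre of the top of the red paddle (36 x 46 mm) ending the lever of the grey core's block, 137 mm level from the core's axis, square off the block side that roughly faces the robot: paddle to core gives the block's yaw. Up at 75 mm height; pushed straight down (5 N) it meets its stop at 33 mm, tilting 14 degrees either way. The core rises with it, 32 mm in all; stiff, it stays where left.
- balance: Fixed white bench balance with a round steel pan, 124 mm diameter, whose flat top is 64 mm above the bench. Origin on the bench (height 0) directly under the pan's centre. The case is 210 x 165 mm and 49 mm tall; its dark blank display is on the side towards the robot.
- red_core: Brick-red core of the same size in a second, identical ejector block with the same lever; origin at the centre of its underside. To be left alone. Which block stands where varies.
Mind the look-alikes: they are no part of the job. What is shaped like the grey_core but purple or yellow is not meant.

How it is judged:
On the way:
1. the grey core's lever is pressed down and the core stands raised in its pocket (height (world z) of grey_paddle below 0.041 m and height (world z) of grey_core between 0.034 and 0.046 m and angle between grey_core's own z axis and vertical below 0.17 rad), for 0.2 s.
At the end, for the whole second after the job is handed in: The grey core stands upright (within 10 degrees) and still on the balance's pan, its axis within 25 mm of the pan's centre, and the red core is still down in its pocket, less than 10 mm from where it was (horizontal distance between grey_core and balance below 0.025 m and height (world z) of grey_core between 0.06 and 0.068 m and angle between grey_core's own z axis and vertical below 0.17 rad and linear speed of grey_core below 0.02 m/s and distance of red_core from where it was at the start of the episode below 0.01 m); the robot touches nothing.
It fails at once if the red core is raised or disturbed (moved 10 mm) (distance of red_core from where it was at the start of the episode above 0.01 m).
It fails at once if the grey core is dropped or slammed onto the balance (faster than 0.5 m/s just above the pan) (horizontal distance between grey_core and balance below 0.08 m and height (world z) of grey_core below 0.085 m and linear speed of grey_core above 0.5 m/s).
It fails at once if the grey core is pressed hard onto the balance (over 40 N) (contact force between grey_core and balance above 40 N).
It also fails if it takes over 51 s, if anything falls off the work surface, if the arm or the gripper's body presses on something with over 40 N, if the wrist force passes 120 N, or if a joint passes its speed limit or range.

## Working session

There is one attempt and no reset: what is moved stays moved. The work goes in short steps, Python scripts to look and compute and a tool call to move; the robot and the scene stay as the last step left them, time stands still between calls to the robot, and variables do not carry over. Pictures are saved under pics/ and viewed, about 8 in all and at most 12, crops included, and the job is handed in when it is done.

Besides the shell and the picture viewer there is one more tool, called after "Emit:" as a command line: name --argument value ..., lists and objects as JSON in quotes. move_arm: Moves the arm, as the interface text tells. Its arguments: {"type":"object","properties":{"plan":{"type":"array"},"grip_force":{"type":"number"}},"required":["plan"]}

```bash
mkdir -p pics
python3 - <<'E'
from rig import env
import cv2,numpy as np
o=env.get_obs();print({k:np.round(v,4) for k,v in o.items()},env.tcp_to_grasp)
for n in("scene","side"):
    cv2.imwrite(f"pics/{n}0.png",env.camera(n)[:,:,::-1]); m=env.camera_model(n);print(n,np.round(m["K"],1).tolist(),np.round(m["pose"],3).tolist())
print(np.round(env.camera_model("wrist")["mount"],3).tolist())
E
```

```text
{'time_s': np.float64(0.0), 'joints': array([-1.4183,  0.3812,  1.2982, -0.    ,  1.4636, -0.2153]), 'joint_vel': array([-0.0004,  0.0011, -0.0007, -0.0001,  0.0005, -0.0011]), 'effort': array([-8.00000e-04, -4.37932e+01, -2.24558e+01,  7.14000e-02,
        3.53000e-02, -1.00000e-04]), 'tool_pos': array([ 0.1977, -0.513 ,  0.2382]), 'orientation': array([ 0.5827,  0.4005,  0.5833, -0.3998]), 'wrist_force': array([-0.2205, -0.0762,  0.4408]), 'wrist_torque': array([-0.0274, -0.001 ,  0.0208]), 'width': np.float64(0.0884)} 0.0187
scene [[384.3, 0.0, 279.1], [0.0, 384.3, 208.7], [0.0, 0.0, 1.0]] [[-0.227, 0.69, -0.688, 1.098], [0.974, 0.156, -0.166, 0.124], [-0.007, -0.707, -0.707, 0.63], [0.0, 0.0, 0.0, 1.0]]
side [[497.9, 0.0, 270.2], [0.0, 497.9, 215.3], [0.0, 0.0, 1.0]] [[-0.993, -0.08, 0.084, 0.503], [-0.117, 0.684, -0.721, 0.698], [0.0, -0.725, -0.688, 0.767], [0.0, 0.0, 0.0, 1.0]]
[[-0.001, -0.31, 0.951, -0.145], [-0.001, -0.951, -0.31, 0.082], [1.0, -0.001, 0.0, 0.0], [0.0, 0.0, 0.0, 1.0]]
```

View pics/scene0.png

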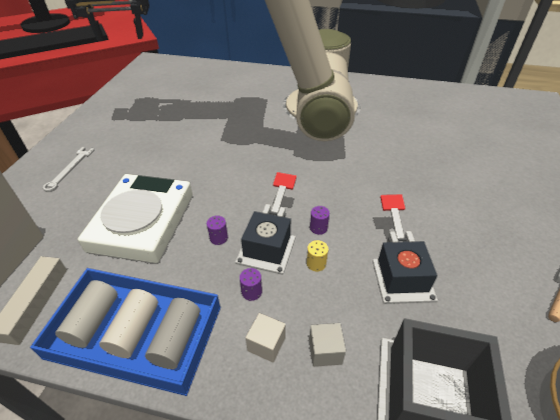

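View pics/side0.png

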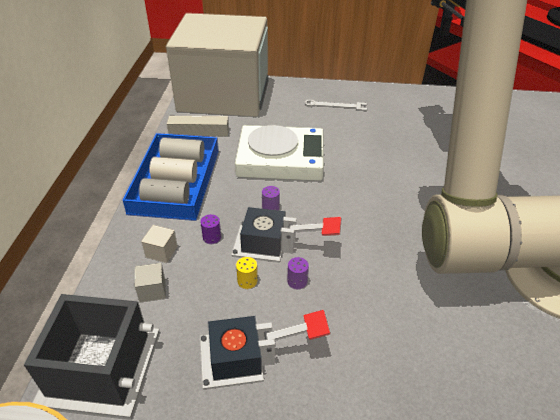

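The scene view puts the grey core at about (266,230), its paddle at (285,181) and the pan at (131,211). In the side view they are at (263,223), (332,226) and (273,141). I'll enlarge these for accuracy.

Run:
```python
import cv2,numpy as np
a=cv2.imread("pics/scene0.png");b=cv2.imread("pics/side0.png")
f=lambda im,x,y,w,h,s:cv2.resize(im[y:y+h,x:x+w],(w*s,h*s),interpolation=cv2.INTER_CUBIC)
top=np.hstack([f(a,235,170,80,75,5),f(b,240,195,80*0+80,75,5)])
bot=np.hstack([f(a,90,180,100,55,4)[:220],f(b,235,115,100,55,4)])
cv2.imwrite("pics/c1.png",np.vstack([top,bot]))
# paddle centroid and pan ellipse by colour
for n,im,(x,y,w,h) in(("scene",a,(270,170,30,22)),("side",b,(318,212,30,28))):
    c=im[y:y+h,x:x+w].astype(int); m=(c[...,2]>150)&(c[...,1]<90); v,u=np.nonzero(m); print(n,"paddle",u.mean()+x,v.mean()+y,m.sum(),u.min()+x,u.max()+x,v.min()+y,v.max()+y)
```

```text
scene paddle 284.4876033057851 180.0082644628099 242 274 295 173 188
side paddle 331.11071428571427 225.3 280 322 340 217 233
```

View pics/c1.png

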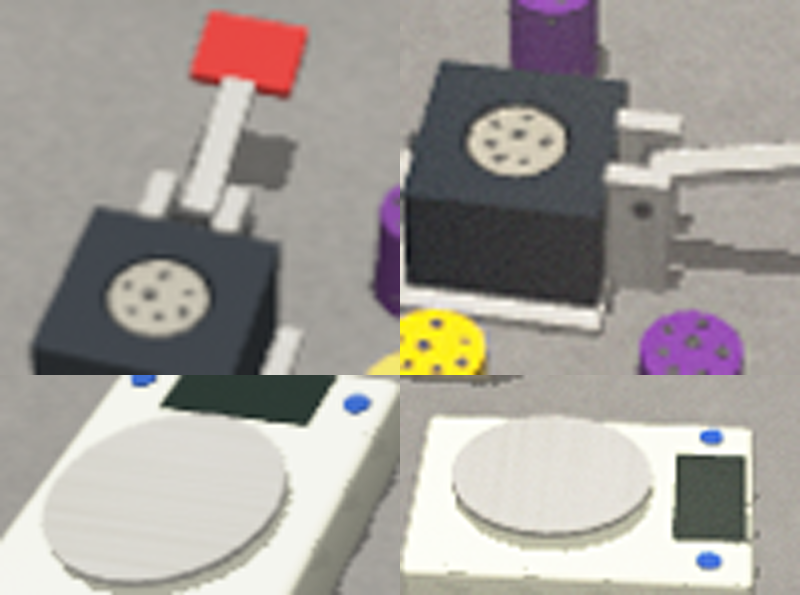

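```bash
cat > h.py <<'E'
from rig import env
import numpy as np
from scipy.spatial.transform import Rotation as R
def ray(n,u,v,z):
    m=env.camera_model(n);P=m["pose"];d=P[:3,:3]@np.linalg.inv(m["K"])@[u,v,1];c=P[:3,3]
    return c+d*(z-c[2])/d[2]
def pose():
    o=env.get_obs();q=o["orientation"];return np.array(o["tool_pos"]),R.from_quat([*q[1:],q[0]]).as_matrix()
E
python3 - <<'E'
from h import *
P={}
for k,z,s,d in(("core",.058,(266.6,229.4),(263.4,223.4)),("paddle",.075,(284.6,179.8),(331,225)),("pan",.064,(131.2,210.7),(273,140))):
    a,b=ray("scene",*s,z),ray("side",*d,z);P[k]=(a+b)/2;print(k,a.round(4),b.round(4),P[k].round(4))
d=P["core"]-P["paddle"];print("dist",np.hypot(*d[:2]),"yaw",np.degrees(np.arctan2(d[1],d[0])))
p,r=pose();print(p,r.round(3).tolist())
for k in P:print(k,"tool shift",((P[k]-p)@r).round(4))
E
```

```text
core [ 0.604  -0.0209  0.058 ] [ 0.6009 -0.0184  0.058 ] [ 0.6024 -0.0197  0.058 ]
paddle [ 0.4674 -0.0146  0.075 ] [ 0.4652 -0.0124  0.075 ] [ 0.4663 -0.0135  0.075 ]
pan [ 0.621  -0.3073  0.064 ] [ 0.6135 -0.3034  0.064 ] [ 0.6173 -0.3053  0.064 ]
dist 0.13629494427175876 yaw -2.6121999719372586
[ 0.19771484 -0.51297726  0.23822852] [[-0.0, 0.933, 0.36], [0.001, 0.36, -0.933], [-1.0, 0.0, -0.001]]
core tool shift [ 0.1808  0.555  -0.3146]
paddle tool shift [ 0.1638  0.4302 -0.3693]
pan tool shift [ 0.1744  0.4661 -0.0427]
```

Both views agree to a few mm. The paddle-core distance comes out at 136 mm against 137, and the reach is fine. Moving above the paddle with the fingers shut.

Emit:
move_arm --plan '[[[0,0.038,-0.033],0,0],[[0,0.038,-0.033],0,0],[[0,0.038,-0.033],0,0],[[0,0.038,-0.033],0,0],[[0,0.038,-0.033],0,0],[[0,0.038,-0.033],0,0],[[0,0.038,-0.033],0,0],[[0,0.038,-0.033],0,0]]' --grip_force 20

```text
time_s: 1.1
tool_pos: [0.3869, -0.156, 0.2387]
orientation: [0.583, 0.4, 0.583, -0.4]
wrist_force: [0.5, 0.5, -0.4]
width: 0.0101
```

Emit:
move_arm --plan '[[[0,0.042,-0.035],0,0],[[0,0.042,-0.035],0,0],[[0,0.042,-0.035],0,0],[[0.03,0,0],10,0],[[0.03,0,0],10,0],[[0.03,0,0],3.7,0],[[0,0,0],0,0],[[0,0,0],0,0]]'

```text
time_s: 2.1
tool_pos: [0.4668, -0.0144, 0.1497]
orientation: [0.489, 0.511, 0.488, -0.511]
wrist_force: [-0.4, -0.2, 1.4]
width: 0.0004
```

Run:
```python
from h import *
import cv2
p,r=pose();cv2.imwrite("pics/w1.png",env.camera("wrist")[:,:,::-1])
m=env.camera_model("wrist");M=m["mount"]
for k,w in(("core",[.6024,-.0197,.058]),("paddle",[.4663,-.0135,.075]),("pan",[.6173,-.3053,.064])):
    w=np.array(w);t=(w-p)@r;c=M[:3,:3].T@(t-M[:3,3]);uv=m["K"]@c;print(k,t.round(4),(uv[:2]/uv[2]).round(1))
print(p,r.round(3).tolist())
```

```text
core [ 0.0919  0.1356 -0.0008] [278.6  15.8]
paddle [ 0.0747 -0.0006 -0.0009] [278.7 223.4]
pan [0.086  0.1632 0.2838] [752.1 -39. ]
[ 0.46679891 -0.01444005  0.14970916] [[0.001, 0.999, -0.045], [-0.0, -0.045, -0.999], [-1.0, 0.001, 0.0]]
```

View pics/w1.png

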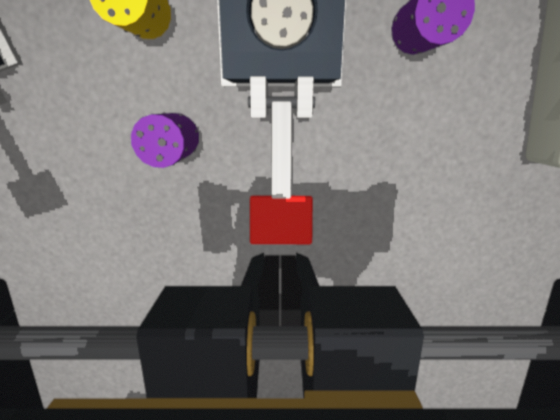

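The wrist view shows the paddle at (281,219) against a predicted (278.7,223.4), so it's about 2–3 mm off and the fingers are over it. The red paddle belongs to the grey block and lies square to it. Pressing down.

Emit:
move_arm --plan '[[[0.03,0.001,0.0005],0,0],[[0.03,0.001,0.0005],0,0],[[0.01,0,0],0,0],[[0.006,0,0],0,0],[[0.006,0,0],0,0],[[0.006,0,0],0,0],[[0.006,0,0],0,0],[[0.006,0,0],0,0]]'

```text
time_s: 3.15
tool_pos: [0.4682, -0.0154, 0.0497]
orientation: [-0.489, -0.511, -0.488, 0.511]
wrist_force: [-4.5, 0.0, 6.7]
width: 0.0005
```

Emit:
move_arm --plan '[[[0.005,0,0],0,0],[[0.004,0,0],0,0],[[0.003,0,0],0,0],[[0.002,0,0],0,0],[[0,0,0],0,0],[[0,0,0],0,0]]'

```text
time_s: 3.9
tool_pos: [0.4694, -0.0155, 0.0363]
orientation: [0.49, 0.512, 0.487, -0.511]
wrist_force: [-1.1, 1.2, 6.7]
width: 0.0007
```

Emit:
move_arm --plan '[[[0.001,0,0],0,0],[[0.001,0,0],0,0],[[0,0,0],0,0]]'

```text
time_s: 4.28
tool_pos: [0.4696, -0.0155, 0.0358]
orientation: [0.49, 0.512, 0.487, -0.51]
wrist_force: [-6.9, 2.0, 27.9]
width: 0.0008
```

Emit:
move_arm --plan '[[[0.001,0,0],0,0],[[0,0,0],0,0]]'

```text
time_s: 4.53
tool_pos: [0.4697, -0.0155, 0.0356]
orientation: [0.49, 0.512, 0.487, -0.51]
wrist_force: [-9.3, 2.2, 39.5]
width: 0.0004
```

The stop has been met: 35.6 mm at the fingertip, with the force climbing to 40 N. Backing off, then going halfway to the core to look.

Emit:
move_arm --plan '[[[-0.005,0,0],0,0],[[-0.025,0,0],0,0],[[-0.04,0,0],0,0],[[-0.04,0,0],0,1],[[-0.01,0.035,0],0,1],[[0,0.035,0],0,1],[[0,0,0],0,1],[[0,0,0],0,1]]'

```text
time_s: 5.52
tool_pos: [0.5375, -0.0184, 0.1519]
orientation: [-0.488, -0.511, -0.489, 0.511]
wrist_force: [-0.0, -0.8, 0.0]
width: 0.0481
```

Run:
```python
from h import *
import cv2
p,r=pose();w=env.camera("wrist")[:,:,::-1];s=env.camera("side")[:,:,::-1]
a=cv2.resize(s[190:270,220:360],(560,320),interpolation=cv2.INTER_CUBIC)
cv2.imwrite("pics/w2.png",np.vstack([w[:280],a]))
m=env.camera_model("wrist");M=m["mount"]
for k,q in(("core",[.6024,-.0197,.090]),("core1",[.6044,-.0207,.090])):
    t=(np.array(q)-p)@r;c=M[:3,:3].T@(t-M[:3,3]);uv=m["K"]@c;print(k,t.round(4),(uv[:2]/uv[2]).round(1))
print(p,env.get_obs()["width"],m["K"][0,0])
```

```text
core [ 0.0619  0.0649 -0.0017] [277.4 132.1]
core1 [ 0.0619  0.067  -0.0008] [278.8 128.8]
[ 0.53750548 -0.01840948  0.15189728] 0.05671272186927451 324.4311477936863
```

View pics/w2.png

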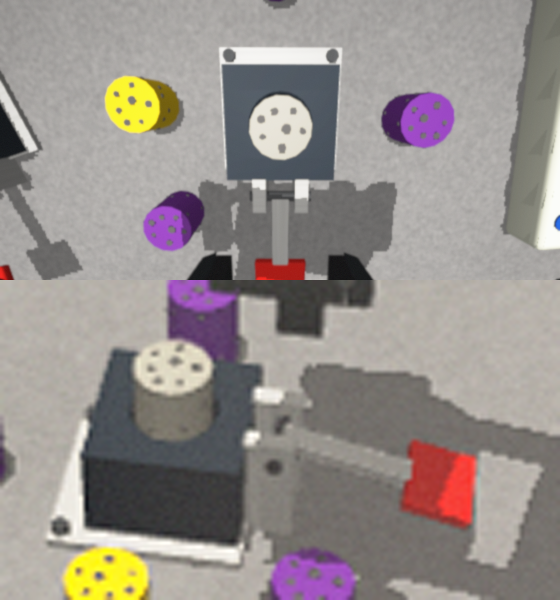

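The wrist view shows the raised core's top at (280,126), and the side inset shows it standing well clear with the lever down. Core offset is y +0.068, z 0. Going over it, down and gripping.

Emit:
move_arm --plan '[[[0,0.034,0],0,1],[[0,0.034,0],0,1],[[0,0,0],0,1],[[0.03,0,0],0,1],[[0.03,0,0],0,1],[[0.016,0,0],0,1],[[0.01,0,0],0,1],[[0,0,0],0,1]]'

```text
time_s: 6.62
tool_pos: [0.6059, -0.0217, 0.0658]
orientation: [-0.488, -0.511, -0.488, 0.511]
wrist_force: [-0.3, -1.0, 0.2]
width: 0.088
```

Emit:
move_arm --plan '[[[0,0,0],0,0.4],[[0,0,0],0,0.4],[[0,0,0],0,0.4],[[0,0,0],0,0.4],[[0,0,0],0,0.4],[[0,0,0],0,0.4]]' --grip_force 20

```text
time_s: 7.38
tool_pos: [0.6061, -0.0217, 0.0658]
orientation: [-0.488, -0.511, -0.488, 0.511]
wrist_force: [0.1, -0.3, 1.2]
width: 0.0395
```

Held at 39.5 mm, which is the core's diameter. Lifting slowly.

Emit:
move_arm --plan '[[[0,0,0],0,0],[[0,0,0],0,0],[[-0.015,0,0],0,0],[[-0.02,0,0],0,0],[[-0.025,0,0],0,0],[[-0.03,0,0],0,0],[[-0.02,0,0],0,0],[[0,0,0],0,0]]'

```text
time_s: 8.38
tool_pos: [0.6066, -0.0217, 0.1777]
orientation: [0.489, 0.512, 0.487, -0.511]
wrist_force: [-0.2, -0.1, -2.8]
width: 0.0391
```

Run:
```python
from h import *
p,r=pose();o=env.get_obs();print(p,o["width"],o["wrist_force"],((np.array([.6173,-.3053,.064])-p)@r).round(4))
```

```text
[ 0.60662421 -0.02168166  0.17770447] 0.039061450572822946 [-0.19637985 -0.0710001  -2.76025631] [0.1139 0.0232 0.2828]
```

Emit:
move_arm --plan '[[[0,0.003,0.025],0,0],[[0,0.003,0.04],0,0],[[0,0.003,0.045],0,0],[[0,0.004,0.045],0,0],[[0,0.004,0.045],0,0],[[0,0.004,0.045],0,0],[[0,0.003,0.028],0,0],[[0,0,0.01],0,0]]'

```text
time_s: 9.38
tool_pos: [0.6166, -0.3067, 0.1743]
orientation: [-0.487, -0.512, -0.489, 0.512]
wrist_force: [0.2, -0.1, -1.7]
width: 0.0395
```

Emit:
move_arm --plan '[[[0,0,0],0,0],[[0.02,0,0],0,0],[[0.025,0,0],0,0],[[0.015,0,0],0,0],[[0,0,0],0,0],[[0,0,0],0,0]]'

```text
time_s: 10.12
tool_pos: [0.6176, -0.3054, 0.1168]
orientation: [0.489, 0.511, 0.488, -0.511]
wrist_force: [-0.6, -0.1, -1.7]
width: 0.0394
```

Run:
```python
from h import *
import cv2
p,r=pose();o=env.get_obs();print(p,o["width"],o["wrist_force"])
s=env.camera("side")[:,:,::-1];a=env.camera("scene")[:,:,::-1]
f=lambda im,x,y:cv2.resize(im[y:y+140,x:x+100],(400,560),interpolation=cv2.INTER_CUBIC)
cv2.imwrite("pics/p1.png",np.hstack([f(a,80,130),f(s,225,60)]))
```

```text
[ 0.61759135 -0.30539698  0.11682986] 0.03941951735558344 [-0.60616177 -0.14513617 -1.74774193]
```

View pics/p1.png

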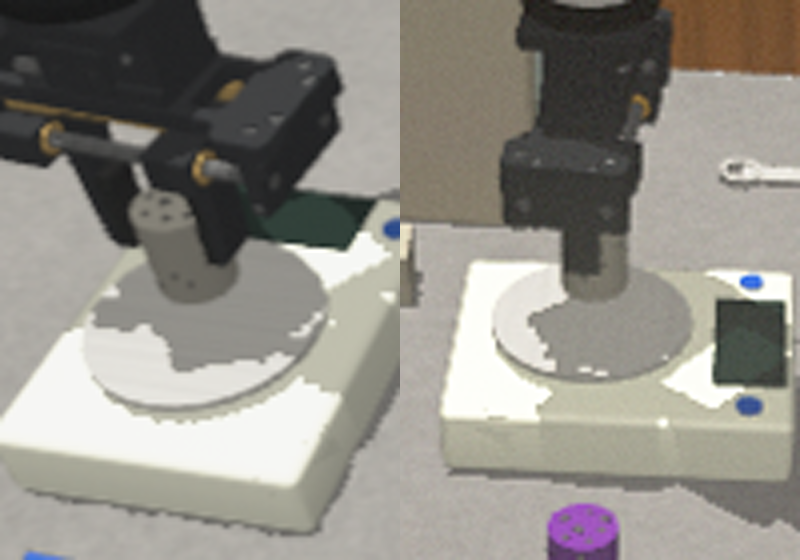

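The core is held upright 27 mm over the pan. In the side view it is at column 595 against the pan's centre at 592. Lowering gently.

Emit:
move_arm --plan '[[[0.008,0,0],0,0],[[0.008,0,0],0,0],[[0.004,0,0],0,0],[[0.002,0,0],0,0],[[0.002,0,0],0,0],[[0.001,0,0],0,0],[[0,0,0],0,0]]'

```text
time_s: 11.1
tool_pos: [0.6172, -0.3055, 0.0908]
orientation: [0.488, 0.511, 0.488, -0.511]
wrist_force: [0.3, -0.5, -2.3]
width: 0.0394
```

Emit:
move_arm --plan '[[[0.001,0,0],0,0],[[0,0,0],0,0]]'

```text
time_s: 11.35
tool_pos: [0.6172, -0.3055, 0.0899]
orientation: [0.489, 0.511, 0.488, -0.511]
wrist_force: [0.2, -0.8, -0.9]
width: 0.0394
```

Emit:
move_arm --plan '[[[0.0005,0,0],0,0],[[0,0,0],0,0]]'

```text
time_s: 11.6
tool_pos: [0.6173, -0.3056, 0.0899]
orientation: [0.489, 0.511, 0.488, -0.511]
wrist_force: [-1.7, 0.4, 4.8]
width: 0.0396
```

The core is touching the pan: the wrist force went from −1.7 to +4.8 N. Releasing and retreating.

Emit:
move_arm --plan '[[[0,0,0],0,0.6],[[0,0,0],0,0.8],[[0,0,0],0,0.9],[[0,0,0],0,0.9],[[0,0,0],0,0.9],[[-0.01,0,0],0,0.9],[[-0.02,0,0],0,0.9],[[-0.03,0,0],0,0.9]]'

```text
time_s: 12.6
tool_pos: [0.6169, -0.3054, 0.15]
orientation: [-0.488, -0.511, -0.489, 0.511]
wrist_force: [-0.2, 0.4, 0.5]
width: 0.0796
```

Emit:
move_arm --plan '[[[-0.03,0,0],0,0.9],[[-0.03,0,0],0,0.9],[[0,-0.04,0],0,0.9],[[0,-0.04,0],0,0.9],[[0,-0.04,0],0,0.9],[[0,-0.04,0],0,0.9],[[0,0,0],0,0.9],[[0,0,0],0,0.9]]'

```text
time_s: 13.6
tool_pos: [0.4579, -0.2984, 0.21]
orientation: [0.489, 0.511, 0.488, -0.511]
wrist_force: [0.2, -0.4, -1.0]
width: 0.0793
```

Run:
```python
from h import *
import cv2
o=env.get_obs();print(o["tool_pos"],o["width"],o["wrist_force"])
s=env.camera("side")[:,:,::-1];a=env.camera("scene")[:,:,::-1]
f=lambda im,x,y:cv2.resize(im[y:y+90,x:x+130],(520,360),interpolation=cv2.INTER_CUBIC)
g=lambda im:cv2.resize(im,(280,210))
cv2.imwrite("pics/p2.png",np.vstack([np.hstack([f(a,75,160)[:,:400],f(s,225,90)[:,:400]]),np.hstack([g(a),g(s),np.zeros((210,240,3),np.uint8)])]))
```

```text
[ 0.45787446 -0.29844177  0.20996077] 0.079261783166288 [ 0.21089051 -0.35958033 -0.99690606]
```

View pics/p2.png

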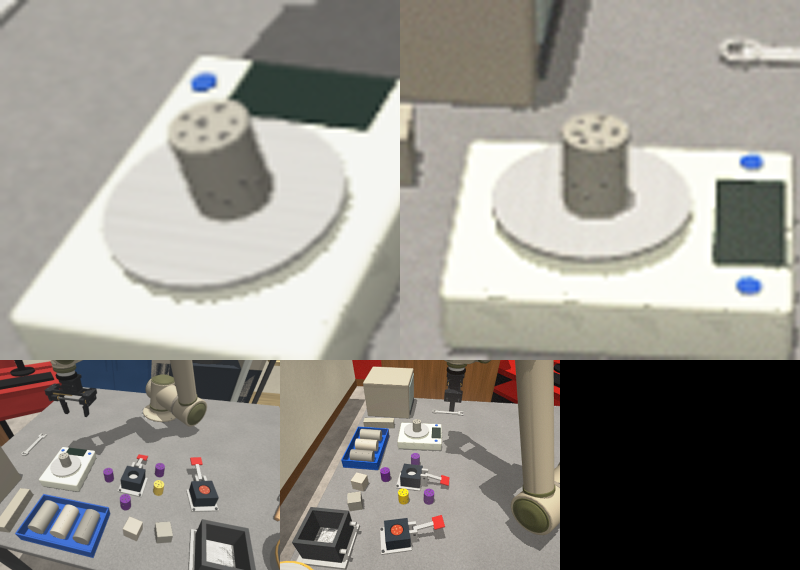

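The core stands upright on the pan. Its base is about (230,200) against the pan's centre at (225,203) in the scene crop, and about (595,200) against (592,202) in the side crop, so a few mm off at most. The red core is still down and the arm is clear.

```bash
python3 -c "
from rig import env
print(env.sign_off())"
```

```text
the job is handed in; nothing more can be done
None
```

I pressed the grey core's lever down to its stop, lifted the raised core out, and stood it on the middle of the balance pan. I then let go, moved the arm clear and handed the job in at about 14 s of the 51 s allowed. The sign-off gives no verdict.

- **Lever:** the fingertip stopped at 35.6 mm, about 2–3 mm above the 33 mm stop. I put that down to the paddle's tilt under the fingertip. The wrist force climbed to about 40 N there. The picture after it showed the core standing clear of its block.
- **Placing:** the core touched the pan gently, at about 5 N on the wrist.
- **Final pictures:** the core stands upright within a few mm of the pan's centre. The red core is still down in its block, its lever up, and the gripper is well away from everything.
- **Disagreements:** the two fixed cameras differed by up to 8 mm on the pan's position, and I used the average. The wrist camera put the paddle about 2–3 mm from my first estimate. Both were well inside the 25 mm allowed.

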